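# Uncover the sample tubes and hold the block incubator open

### The arm

A 6-joint arm with a two-finger parallel gripper is mounted at the origin on the work surface. World frame = base frame: x ahead of the robot, y to its left, z up, the work surface at z = 0. Lengths are in mm, angles in rad, forces in N, time in s.
With the tool pointing down it reaches from about 400 to 925 mm from the base axis. Payload 12.5 kg.
Tool frame: the origin (TCP) lies midway between the tips of the shut fingers; the grasp point (between the pads) lies 19 mm behind it; z points along the fingers, y is the line along which they close (so a half turn about z gives the same grasp; the last joint's range is limited). The gripper opens to 95 mm and grips with 3 to 60 N. Pads are 20 mm wide; open, the fingers measure 119 mm over their backs; the gripper's body (75 mm by 180 mm) begins 59 mm behind the grasp point.
Start: joints at [-1.284, 0.491, 1.559, -0, 1.092, -0.106], TCP at [239.259, -577.41, 214.661] pointing down, gripper open.
Joint ranges: [-3.1, 3.1], [-0.84, 2.19], [0.05, 2.79], [-1.13, 4.28], [0.06, 2.93], [-2.69, 2.69]. Speed limits (rad/s): [2.22, 2.22, 2.79, 3.14, 3.14, 3.14].

### API

Orientations are given as [roll, pitch, yaw] about the fixed x, y, z axes, in that order (R = Rz(yaw) Ry(pitch) Rx(roll)).
In Python, from cell import readout, eyes, env gives the robot as it stands.
- The arm moves only by the tool move_arm, never from a script. Its argument "plan" is a list of rows, each a list of 3 entries, a list of its own where there are three numbers: the turn, a rotation vector about the tool's x, y, z in degrees, then the shift along the tool's x, y, z in m, then the gripper command: -1 is shut, 1 is fully open, values between are in proportion. In form: [[[ax, ay, az], [x, y, z], jaw], ...]. A call has 1 to 5 rows; each row is the pose to reach, as a shift and turn from the pose commanded when the call began, along the tool's axes at that moment; what a row does not reach only later rows make up. A row lasts 1/8 s, in which the tool goes at most 62.5 mm and 10.7 degrees, less where a joint would pass 70% of its speed; a pose out of reach is approached as far as the arm can. A call with a gripper value outside its range is refused whole. The fingers move at their own pace and stop on an object; the grip force is fixed at half the most. Time passes only in rows, so rows that repeat a pose let the fingers close. It gives the time, the measured TCP pose, the force, the opening and the grip force at its end, in the units of the state.
- readout.state(): the state, without advancing time (a new reading comes with each control period).
- eyes.read_camera(name): name is "side" or "top"; returns a dict with "img" (384x512x3 uint8, red, green, blue), "K" (3x3 intrinsics, pixels), "extrinsics" (4x4, takes a point from camera to world coordinates). Camera axes: x right, y up, looking along -z (the intrinsics and any distortion apply to the point x, -y, -z); pixel columns grow to the right and rows downward; lengths in mm; the calibration is good to about 2 mm. A picture is of the moment at which its call begins. There is no depth.
- env.job_done(): hands the job in; it is judged then, once.
Trained networks look in a picture, given as the dict that the camera call returned (one of the last four; its "shot" number tells which), for a name from the list of things; names that differ only in an ending like _2 or _b are one class to them, and where a whole thing is asked for, a point or a joint stands for the part that bears it (a point fixed in the world has none). Each returns a list of dicts, best first, with "score" (0 to 1); they miss things now and then, are a little off and sometimes report something else, mostly with a low value. They report only what shows in the picture. A call takes as long as a camera call. They do not tell look-alikes from the thing itself.
- eyes.cut_out(picture, name): "mask" (384x512 bool, what is visible of it) and "uv" ([column, row] in pixels, amid what is visible of it).
The state is a dict: "t": time; "joints": joint angles; "qvel": joint speeds; "tau": joint torques, N m; "eef_pos": TCP position; "tcp_rot": TCP orientation; "ft_force": force on the tool from outside, world axes, zero at the start; "moment": the same for the moment, N m; "opening": opening from 0.0 (shut) to 1.0 (fully open); "grip_force": force on a finger pad.
Only numpy, scipy, OpenCV 4.12 (cv2) and the standard library are available. Lean on these libraries where they do the work, as an engineer would, in place of code of your own. Each camera call takes 0.05 s, during which the arm holds its last target. There are 200 camera calls.

### The job

I am about to move the sample tubes into the block incubator by hand. Lift the loose cover off the tube box and lay it flat, knob up, in the middle of the plain bench mat, setting it down rather than dropping it; then raise the incubator's hinged lid to about 60 degrees from closed and keep holding it there with the gripper fingers: it falls shut if let go, so finish while still holding it, with nothing else propping it. Leave the tube box and everything else on the desk where they are.

Things in the scene. Friction and masses are not known exactly. Their poses are not given: they have to be found in the camera images.
- box_cover: Loose white plastic cover on the tube box, 142 x 102 x 19 mm: 4 mm top plate, 15 mm skirt outside the box's walls with 3 mm play all round; about 0.12 kg; a grey knob in the middle of its top. Lifts straight up. Origin: centre of the skirt's lower edge (65 mm above the desk when on the box, 3 mm when flat on the mat); z up, x along the 142 mm side.
- cover_knob (a point): Middle of the cover's knob, 41 mm above the cover's origin, 22 mm above its top plate. The knob is upright and round, 24 mm across from 8 to 30 mm above the plate, with a narrower neck below.
- tube_box: White open plastic box with a rack of stoppered sample tubes, under the cover at the start: 130 x 90 x 80 mm, walls 4 mm, about 0.9 kg, standing loose on the desk to the left or to the right of the incubator. Origin: centre of its underside; x along the 130 mm side. Nothing inside stands higher than its rim.
- bench_mat: Plain black rubber bench mat lying on the desk on the other side of the incubator from the tube box, 220 x 170 mm, 3 mm thick, empty, fixed. Origin: centre of its underside; x along the 220 mm side.
- incubator: White dry-block tube incubator, fixed, 260 mm deep (x) x 220 mm wide (y). In front of its hinged lid is a low sloping control panel (37 mm high at its edge nearest the robot, 63 mm at the housing). Housing top 88 mm, closed lid 112 mm above the desk. Origin: centre of its underside; x points from the control panel (robot side) to the hinge.
- incubator_lid (a joint): Angle of the incubator's grey lid in rad: 0 closed, grows as its front edge rises, stop at 1.4; 60 degrees is 1.047. The lid is 220 mm wide, 165 mm deep, 24 mm thick with a clear window, about 0.5 kg; the hinge is nearly free and the lid falls shut from any angle.
- lid_hinge (a point): Middle of the lid's hinge line, 105 mm behind the incubator's origin (its +x), 88 mm above the desk; the hinge line runs along the incubator's y. Fixed.
- lid_handle (a point): Middle of the lid's handle: a round steel bar 12 mm thick along the incubator's y, 110 mm long, carried at its ends by two arms 45 mm in front of the lid's front edge, with open space around it. Moves with the lid: lid closed, it is 210 mm from the hinge line towards the robot and 12 mm above it (100 mm above the desk).
- wash_bottle: Bystander, loose: white wash bottle with a bent spout, 56 mm across, 180 mm tall. Origin: centre of its underside.
- specimen_jar: Bystander, loose: small lidded specimen jar, 52 mm across, 65 mm tall. Origin: centre of its underside.
- stapler: Bystander, loose: black stapler, 135 x 36 x 52 mm. Origin: centre of its underside.
- tube_rack: Bystander, loose: white open tube rack, 200 x 66 x 60 mm (75 mm to the tops of a few glass tubes). Origin: centre of its underside.
- timer: Bystander, loose: flat square timer, 62 x 62 x 19 mm. Origin: centre of its underside.
- barcode_scanner: Bystander, loose: hand-held barcode scanner lying on its side, about 90 x 160 x 36 mm. Origin: centre of its underside.
- tape_dispenser: Bystander, loose: tape dispenser, 140 x 55 x 75 mm. Origin: centre of its underside.
Things that resemble listed ones, but are neither listed nor needed, are in the scene too. What is shaped like the tube_box but red is not meant.

How it is judged (in metres and radians):
On the way, in this order (a step that is already met when the one before it is completed fails the run):
1. the cover is lifted clear off the tube box (height (world z) of box_cover above 0.09 m and contact force between box_cover and the fingers above 0.2 N and contact force between box_cover and tube_box below 0.02 N), for 0.2 s.
2. the cover lies flat, knob up, in the middle of the bench mat, let go (horizontal distance between box_cover and bench_mat below 0.05 m and height (world z) of box_cover below 0.008 m and angle between box_cover's own z axis and vertical below 0.1 rad and linear speed of box_cover below 0.02 m/s and contact force between box_cover and the arm below 0.05 N and contact force between box_cover and the fingers below 0.05 N), for 0.3 s.
3. the incubator lid is held open by the fingers at about 60 degrees (value of joint incubator_lid between 0.907 and 1.187 rad and velocity of joint incubator_lid between -0.06 and 0.06 rad/s and contact force between incubator_lid and the fingers above 0.3 N), for 0.5 s.
At the end, for the whole second after the job is handed in: The lid stands still, 60 degrees open give or take 8 (0.907 to 1.187 rad), held by the fingers alone; the cover lies flat, knob up, let go, at most 50 mm from the mat's middle; the tube box and bystanders are upright and within 30 mm of their starts (all of step 2 and all of step 3 and contact force between incubator_lid and box_cover below 0.2 N and contact force between incubator_lid and tube_box below 0.2 N and contact force between incubator_lid and wash_bottle below 0.2 N and contact force between incubator_lid and specimen_jar below 0.2 N and contact force between incubator_lid and stapler below 0.2 N and contact force between incubator_lid and tube_rack below 0.2 N and contact force between incubator_lid and timer below 0.2 N and contact force between incubator_lid and barcode_scanner below 0.2 N and contact force between incubator_lid and tape_dispenser below 0.2 N and distance of each of wash_bottle, specimen_jar, stapler, tube_rack, timer, barcode_scanner, tape_dispenser, tube_box from where it was at the start of the episode below 0.03 m and angle between each of wash_bottle, specimen_jar's own z axis and vertical below 0.3 rad and angle between tube_box's own z axis and vertical below 0.1 rad); the arm keeps its last pose, push and grip.
It fails at once if the cover is dropped: in the air with nothing touching it, more than 25 mm above the desk (contact force between box_cover and anything else below 0.001 N and height (world z) of box_cover above 0.028 m).
It fails at once if the tube box or a bystander is pushed away or tipped (not (distance of each of wash_bottle, specimen_jar, stapler, tube_rack, timer, barcode_scanner, tape_dispenser, tube_box from where it was at the start of the episode below 0.03 m and angle between each of wash_bottle, specimen_jar's own z axis and vertical below 0.3 rad and angle between tube_box's own z axis and vertical below 0.1 rad)).
It also fails if it takes over 67 s, if anything falls off the work surface, if the arm or the gripper's body presses on something with over 40 N, if the wrist force passes 120 N, or if a joint passes its speed limit or range.

## Working session

There is one attempt and no reset: what is moved stays moved. The work goes in short steps, Python scripts to look and compute and a tool call to move; the robot and the scene stay as the last step left them, time stands still between calls to the robot, and variables do not carry over. Pictures are saved under pics/ and viewed, at most 10 in all, crops included, and the job is handed in when it is done.

Besides the shell and the picture viewer there is one more tool, called after "Emit:" in YAML: its name, and indented under it one key for each argument. move_arm: Moves the arm, as the interface text tells. Its arguments: {"type":"object","properties":{"plan":{"type":"array","items":{"type":"array"}}},"required":["plan"]}

```bash
mkdir -p pics; cat > h.py <<'E'
import numpy as np, cv2
from cell import readout, eyes, env
def ray(p,uv):
    K=np.array(p["K"]);E=np.array(p["extrinsics"])
    d=np.linalg.inv(K)@np.array([uv[0],uv[1],1.]);d=np.array([d[0],-d[1],-d[2]])
    return E[:3,3],E[:3,:3]@d
def onz(p,uv,z):
    o,d=ray(p,uv);return (o+d*(z-o[2])/d[2])[:2]
def proj(p,X):
    E=np.array(p["extrinsics"]);c=np.linalg.inv(E)@np.append(X,1);q=np.array(p["K"])@np.array([c[0],-c[1],-c[2]]);return q[:2]/q[2]
E
python3 - <<'E'
from h import *
s=readout.state();print(s)
P={}
for n in("top","side"):
    p=eyes.read_camera(n);P[n]=p;print(n,[k for k in p],np.round(p["extrinsics"],2).tolist(),np.round(p["K"],1).tolist())
    cv2.imwrite(f"pics/{n}0.png",cv2.resize(p["img"][:,:,::-1],(768,576),interpolation=cv2.INTER_CUBIC))
    for k,z in(("box_cover",84),("cover_knob",106),("tube_box",80),("bench_mat",3),("incubator",88),("incubator_lid",112),("lid_handle",100)):
        for r in eyes.cut_out(p,k):
            m=r["mask"].astype(np.uint8);R=cv2.minAreaRect(cv2.findNonZero(m)) if m.any() else None
            print(n,k,round(r["score"],2),np.round(r["uv"]),"xy",np.round(onz(p,r["uv"],z)),"corners",[np.round(onz(p,c,z)).tolist() for c in cv2.boxPoints(R)] if R else 0)
E
```

```text
{'t': 0.0, 'joints': array([-1.28359769e+00,  4.91562526e-01,  1.55946193e+00, -1.42166814e-05,
        1.09170255e+00, -1.05589502e-01]), 'qvel': array([ 0.00066225,  0.00026199, -0.00028579,  0.00062305,  0.00100305,
       -0.00106567]), 'tau': array([ 2.92582510e-03, -6.12640858e+01, -2.58175707e+01,  6.93416689e-02,
        4.81766928e-02, -5.20304013e-05]), 'eef_pos': array([ 239.18086628, -577.15120338,  214.05560876]), 'tcp_rot': array([-3.14046328e+00, -1.07015780e-04,  3.92794640e-01]), 'ft_force': array([ 0.13265929,  0.39442851, -0.04715285]), 'moment': array([-0.01445051, -0.00050336,  0.00752207]), 'grip_force': 0.0, 'opening': 0.9999149318961217}
top ['img', 'K', 'extrinsics', 'shot'] [[-0.03, 0.99, -0.12, 359.97], [-1.0, -0.03, -0.02, -18.57], [-0.02, 0.12, 0.99, 1434.32], [0.0, 0.0, 0.0, 1.0]] [[355.4, 0.0, 249.8], [0.0, 355.4, 192.1], [0.0, 0.0, 1.0]]
top box_cover 0.9 [164. 205.] xy [479. 336.] corners [[534.0, 413.0], [548.0, 307.0], [406.0, 284.0], [392.0, 389.0]]
top cover_knob 0.57 [158. 207.] xy [469. 354.] corners [[532.0, 406.0], [546.0, 300.0], [407.0, 277.
[... 1951 characters left out ...]
] xy [244. 414.] corners [[340.0, 442.0], [267.0, 278.0], [155.0, 374.0], [230.0, 516.0]]
side tube_box 0.65 [277. 264.] xy [298. 236.] corners [[323.0, 329.0], [388.0, 182.0], [264.0, 129.0], [213.0, 281.0]]
side bench_mat 0.66 [290. 158.] xy [ 481. -375.] corners [[580.0, -285.0], [634.0, -460.0], [377.0, -463.0], [345.0, -296.0]]
side incubator 0.69 [208. 203.] xy [573.  91.] corners [[698.0, 225.0], [842.0, -138.0], [440.0, -70.0], [383.0, 246.0]]
side incubator_lid 0.97 [204. 189.] xy [602.  61.] corners [[682.0, 191.0], [804.0, -72.0], [500.0, -66.0], [429.0, 179.0]]
side lid_handle 0.57 [206. 192.] xy [599.  55.] corners [[696.0, 173.0], [815.0, -96.0], [500.0, -75.0], [435.0, 172.0]]
```

View pics/top0.png

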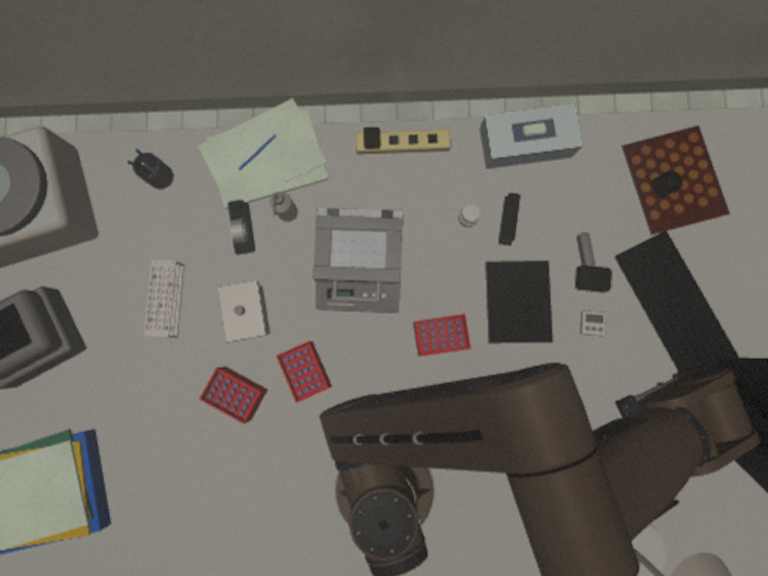

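View pics/side0.png

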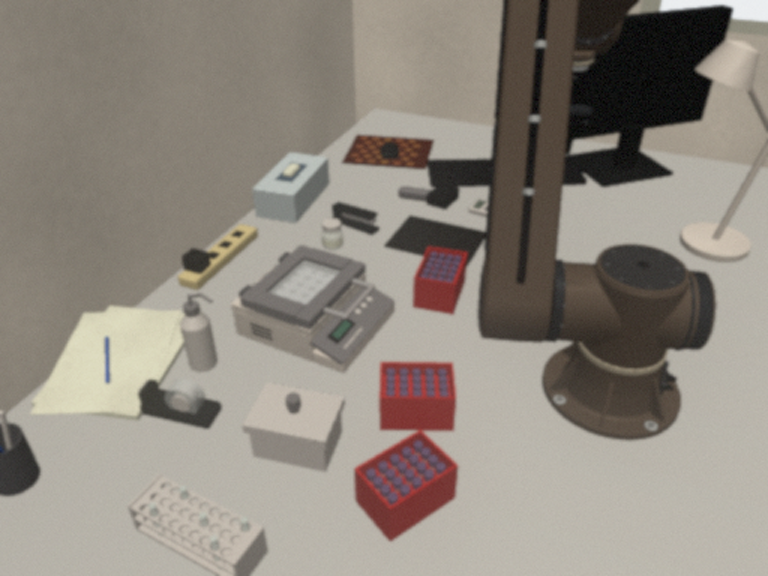

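The top picture shows the white cover at about (240,310) with its knob at (239,311), the black mat at (519,301), and the incubator at (358,260) with its handle bar near row 283. In the side picture the knob is at (293,402). The red boxes are look-alikes. Next I zoom in to refine.

```bash
python3 - <<'E'
from h import *
t=eyes.read_camera("top");s=eyes.read_camera("side")
def crop(p,x0,y0,w,h,f):return cv2.resize(p["img"][y0:y0+h,x0:x0+w,::-1],None,fx=f,fy=f,interpolation=cv2.INTER_CUBIC)
a=crop(t,200,130,80,80,5);b=crop(s,150,155,120,96,4)
c=np.zeros((400,880,3),np.uint8);c[:,:400]=a;c[:384,400:]=b
c=c[:, :800+80];cv2.imwrite("pics/crop1.png",cv2.resize(c,(792,360)))
# knob: darkest blob
for p,(u,v),n in((t,(159.5,207),"top"),(s,(195.3,268),"side")):
    g=cv2.cvtColor(p["img"],cv2.COLOR_RGB2GRAY).astype(float)
    u0,v0=int(u)-8,int(v)-8;w=g[v0:v0+17,u0:u0+17];m=w<(w.min()+np.median(w))/2
    ys,xs=np.nonzero(m);uv=(xs.mean()+u0,ys.mean()+v0);print(n,"knob",uv,m.sum(),onz(p,uv,106))
def tri(a,b):
    A=[];B=[]
    for p,uv in((t,a),(s,b)):
        o,d=ray(p,uv);d/=np.linalg.norm(d);M=np.eye(3)-np.outer(d,d);A.append(M);B.append(M@o)
    return np.linalg.lstsq(np.vstack(A),np.hstack(B),rcond=None)[0]
# mat from dark threshold in top
g=cv2.cvtColor(t["img"],cv2.COLOR_RGB2GRAY)
m=np.zeros_like(g);m[170:232,318:372]=(g[170:232,318:372]<60)
R=cv2.minAreaRect(cv2.findNonZero(m));print("mat",R,onz(t,R[0],3),[np.round(onz(t,c,3)).tolist() for c in cv2.boxPoints(R)])
r=eyes.cut_out(t,"box_cover")[0];R=cv2.minAreaRect(cv2.findNonZero(r["mask"].astype(np.uint8)));print(R)
for n in("wash_bottle","specimen_jar","stapler","timer","tape_dispenser","barcode_scanner","tube_rack"):
    r=eyes.cut_out(t,n)
    if r: print(n,round(r[0]["score"],2),np.round(onz(t,r[0]["uv"],30)))
E
```

```text
top knob (np.float64(159.7826086956522), np.float64(206.1304347826087)) 23 [473.1119687  346.88882335]
side knob (np.float64(195.1978021978022), np.float64(268.54945054945057)) 91 [465.01556458 355.3997744 ]
mat ((345.6880187988281, 201.0129852294922), (53.703399658203125, 41.505653381347656), 87.61405944824219) [ 479.48840051 -376.19115088] [[588.0, -294.0], [590.0, -462.0], [373.0, -456.0], [371.0, -292.0]]
((160.2816619873047, 207.49449157714844), (37.309539794921875, 28.39980125427246), 80.13418579101562)
wash_bottle 0.78 [752. 244.]
specimen_jar 0.68 [ 708. -252.]
stapler 0.81 [ 708. -357.]
timer 0.76 [ 417. -562.]
tape_dispenser 0.61 [699. 353.]
barcode_scanner 0.92 [ 557. -561.]
tube_rack 0.71 [520. 574.]
```

View pics/crop1.png

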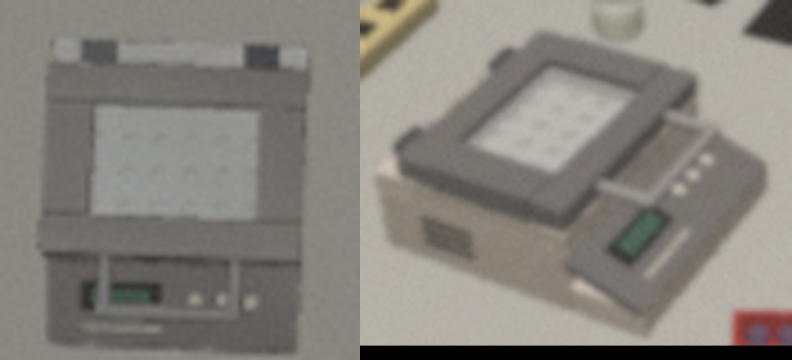

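The crop shows the handle bar from full-frame pixel (223,198) to (252,200) in the top view. In the side view it runs from (231,210) to (248,191).

```bash
cat >> h.py <<'E'
from scipy.spatial.transform import Rotation as Ro
def tri(t,s,a,b):
    A=[];B=[]
    for p,uv in((t,a),(s,b)):
        o,d=ray(p,uv);d=d/np.linalg.norm(d);M=np.eye(3)-np.outer(d,d);A.append(M);B.append(M@o)
    return np.linalg.lstsq(np.vstack(A),np.hstack(B),rcond=None)[0]
def go(pos,yaw=None,rpy=None):
    s=readout.state();R=Ro.from_euler("xyz",s["tcp_rot"])
    T=Ro.from_euler("xyz",rpy if rpy is not None else [np.pi,0,yaw])
    print("shift m",np.round(R.inv().apply(np.array(pos)-s["eef_pos"])/1000,4),"turn",np.round((R.inv()*T).as_rotvec(degrees=True),1))
E
python3 - <<'E'
from h import *
t=eyes.read_camera("top");s=eyes.read_camera("side")
for n,a,b in(("knob",(159.8,206.1),(195.2,268.5)),("handleL",(222.9,198.2),(230.8,209.7)),("handleR",(252.4,200),(247.8,191.4))):
    X=tri(t,s,a,b);print(n,np.round(X,1),"repr",np.round(proj(t,X)-a,1),np.round(proj(s,X)-b,1))
    print("  at z",[np.round(onz(p,q,106 if n=="knob" else 100)) for p,q in((t,a),(s,b))])
go([472,349,214],1.535)
E
```

```text
knob [472.2 348.4  97. ] repr [0.2 0.5] [-0.8 -0.1]
  at z [array([473., 347.]), array([465., 355.])]
handleL [493.5 107.5 100.9] repr [0.3 0.7] [-1.  -0.1]
  at z [array([496., 109.]), array([491., 106.])]
handleR [486.5  -2.5  94.5] repr [0. 0.] [-0. -0.]
  at z [array([486.,  -3.]), array([483.,   4.])]
shift m [ 5.696e-01 -7.668e-01  6.000e-04] turn [  0.    0.  -65.4]
```

Emit:
move_arm:
  plan:
    - [[0, 0, -10], [0.054, -0.027, -0.002], 1]
    - [[0, 0, -20], [0.108, -0.054, -0.005], 1]
    - [[0, 0, -30], [0.162, -0.081, -0.008], 1]
    - [[0, 0, -40], [0.216, -0.108, -0.01], 1]
    - [[0, 0, -50], [0.27, -0.135, -0.012], 1]

```text
t: 2.02
eef_pos: [438.1, -347.8, 226.9]
tcp_rot: [3.141, 0.0, 1.271]
ft_force: [0.5, 0.2, -0.5]
opening: 1.001
grip_force: 0.0
```

```bash
python3 -c "
from h import *
print(readout.state()['eef_pos'],readout.state()['tcp_rot']);go([485,-50,226],1.535);go([472,348,226],1.535)"
```

```text
[ 438.10083318 -347.81330885  226.92911783] [3.14111642e+00 3.28767732e-04 1.27104524e+00]
shift m [ 0.2984 -0.0431  0.0008] turn [  0.    0.  -15.1]
shift m [ 6.748e-01 -1.731e-01  6.000e-04] turn [  0.    0.  -15.1]
```

Emit:
move_arm:
  plan:
    - [[0, 0, -5], [0.06, -0.009, 0], 1]
    - [[0, 0, -10], [0.12, -0.018, 0], 1]
    - [[0, 0, -15], [0.18, -0.027, 0], 1]
    - [[0, 0, -15], [0.24, -0.035, 0], 1]
    - [[0, 0, -15], [0.298, -0.043, 0], 1]

```text
t: 2.65
eef_pos: [485.7, -50.3, 226.9]
tcp_rot: [3.141, 0.0, 1.527]
ft_force: [1.1, -0.2, 0.5]
opening: 1.0
grip_force: 0.0
```

Emit:
move_arm:
  plan:
    - [[0, 0, 0], [0.06, -0.004, 0], 1]
    - [[0, 0, 0], [0.12, -0.008, 0], 1]
    - [[0, 0, 0], [0.18, -0.012, 0], 1]
    - [[0, 0, 0], [0.24, -0.016, 0], 1]
    - [[0, 0, 0], [0.3, -0.02, 0], 1]

```text
t: 3.28
eef_pos: [478.4, 250.4, 226.8]
tcp_rot: [3.141, -0.0, 1.527]
ft_force: [1.1, -0.2, -0.3]
opening: 0.998
grip_force: 0.0
```

```bash
python3 -c "
from h import *
print(readout.state()['eef_pos'],readout.state()['tcp_rot']);go([472,348,130],1.535)"
```

```text
[478.40879908 250.4484211  226.83352167] [ 3.14099035e+00 -1.13705759e-04  1.52733183e+00]
shift m [ 0.0972 -0.0107  0.0968] turn [ 0.  -0.  -0.4]
```

Emit:
move_arm:
  plan:
    - [[0, 0, 0], [0.05, -0.005, 0.02], 1]
    - [[0, 0, 0], [0.097, -0.011, 0.04], 1]
    - [[0, 0, 0], [0.097, -0.011, 0.075], 1]
    - [[0, 0, 0], [0.097, -0.011, 0.09], 1]
    - [[0, 0, 0], [0.097, -0.011, 0.09], 1]

```text
t: 3.9
eef_pos: [471.9, 345.3, 136.2]
tcp_rot: [-3.14, 0.001, 1.527]
ft_force: [1.1, 0.3, -0.5]
opening: 1.002
grip_force: 0.0
```

```bash
python3 - <<'E'
from h import *
p=eyes.read_camera("side");st=readout.state();print(st['eef_pos'],st['ft_force'])
print("tcp px",(proj(p,st['eef_pos'])-[135,208])*5)
cv2.imwrite("pics/s2.png",cv2.resize(p["img"][208:318,135:255,::-1],None,fx=5,fy=5,interpolation=cv2.INTER_CUBIC))
E
```

```text
[472.36927229 345.41775933 137.15852107] [ 0.56327158 -0.78090868  0.42948908]
tcp px [292.63241969 238.98770759]
```

View pics/s2.png

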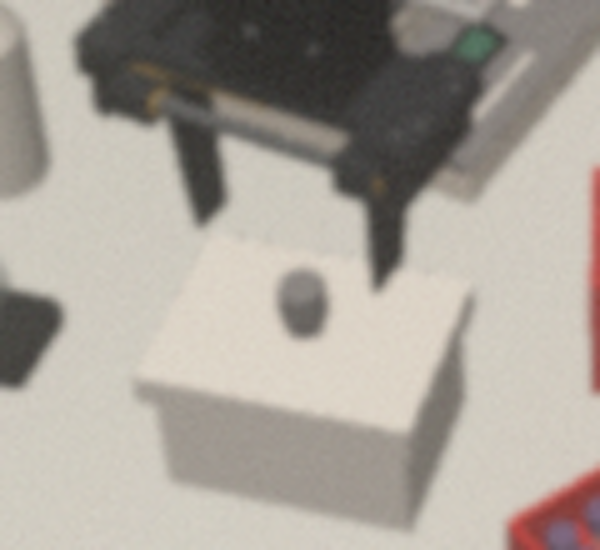

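The fingers straddle the knob, which is at (302,303) in the crop. The tips are 50 mm higher. I go down and grip.

Emit:
move_arm:
  plan:
    - [[0, 0, 0], [0.004, -0.001, 0.015], 1]
    - [[0, 0, 0], [0.004, -0.001, 0.03], 1]
    - [[0, 0, 0], [0.004, -0.001, 0.042], 1]
    - [[0, 0, 0], [0.004, -0.001, 0.048], 1]
    - [[0, 0, 0], [0.004, -0.001, 0.048], 1]

```text
t: 4.58
eef_pos: [471.0, 349.7, 88.1]
tcp_rot: [-3.141, 0.001, 1.527]
ft_force: [0.2, 0.6, 0.3]
opening: 1.001
grip_force: 0.0
```

Emit:
move_arm:
  plan:
    - [[0, 0, 0], [0, 0, 0], -0.3]
    - [[0, 0, 0], [0, 0, 0], -0.4]
    - [[0, 0, 0], [0, 0, 0], -0.7]
    - [[0, 0, 0], [0, 0, 0], -1]
    - [[0, 0, 0], [0, 0, 0], -1]

```text
t: 5.2
eef_pos: [471.1, 349.8, 88.6]
tcp_rot: [3.141, 0.0, 1.527]
ft_force: [0.2, 0.4, -0.2]
opening: 0.53
grip_force: 0.0
```

Emit:
move_arm:
  plan:
    - [[0, 0, 0], [0, 0, 0], -1]
    - [[0, 0, 0], [0, 0, 0], -1]
    - [[0, 0, 0], [0, 0, 0], -1]
    - [[0, 0, 0], [0, 0, 0], -1]
    - [[0, 0, 0], [0, 0, 0], -1]

```text
t: 5.82
eef_pos: [471.0, 349.8, 88.6]
tcp_rot: [-3.142, 0.0, 1.527]
ft_force: [-0.0, -0.5, 0.3]
opening: 0.246
grip_force: 30.0
```

Emit:
move_arm:
  plan:
    - [[0, 0, 0], [0, 0, -0.01], -1]
    - [[0, 0, 0], [0, 0, -0.025], -1]
    - [[0, 0, 0], [0, 0, -0.045], -1]
    - [[0, 0, 0], [0, 0, -0.07], -1]
    - [[0, 0, 0], [0, 0, -0.095], -1]

```text
t: 6.45
eef_pos: [471.1, 349.8, 185.5]
tcp_rot: [3.141, -0.0, 1.527]
ft_force: [-0.6, 0.7, -1.8]
opening: 0.25
grip_force: 30.0
```

Emit:
move_arm:
  plan:
    - [[0, 0, 0], [0, 0, -0.02], -1]
    - [[0, 0, 0], [-0.01, 0, -0.035], -1]
    - [[0, 0, 0], [-0.04, 0, -0.045], -1]
    - [[0, 0, 0], [-0.09, 0, -0.045], -1]
    - [[0, 0, 0], [-0.15, 0, -0.045], -1]

```text
t: 7.08
eef_pos: [464.1, 198.4, 229.1]
tcp_rot: [3.141, 0.0, 1.528]
ft_force: [0.5, -0.5, -1.5]
opening: 0.245
grip_force: 30.0
```

```bash
python3 - <<'E'
from h import *
p=eyes.read_camera("side");st=readout.state();print(st['eef_pos'],st['ft_force'],st['opening'],st['grip_force'])
go([479,-376,220],1.55)
cv2.imwrite("pics/s3.png",cv2.resize(p["img"][90:320,100:300,::-1],None,fx=2.5,fy=2.5,interpolation=cv2.INTER_CUBIC))
E
```

```text
[463.20510391 193.0591483  228.94808966] [ 2.69646751 -1.52624492 -0.39290332] 0.24422825358922784 29.99926594230601
shift m [-0.5678  0.041   0.0102] turn [-0.   0.1 -1.3]
```

View pics/s3.png

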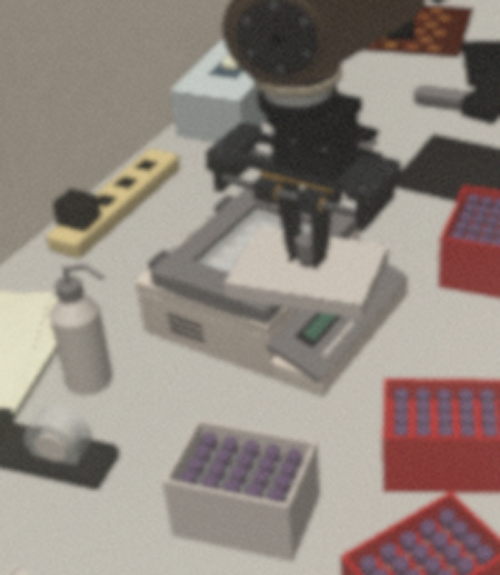

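The cover hangs level in the fingers (crop about (310,265)), and the open box with its purple stoppers stands in place at (240,490). I carry on to the mat.

Emit:
move_arm:
  plan:
    - [[0, 0, 0], [-0.055, 0.004, 0], -1]
    - [[0, 0, 0], [-0.11, 0.008, 0], -1]
    - [[0, 0, 0], [-0.165, 0.012, 0], -1]
    - [[0, 0, 0], [-0.22, 0.016, 0], -1]
    - [[0, 0, 0], [-0.275, 0.02, 0], -1]

```text
t: 7.75
eef_pos: [471.9, -77.7, 229.2]
tcp_rot: [3.141, 0.0, 1.527]
ft_force: [0.7, 0.7, -1.6]
opening: 0.245
grip_force: 30.0
```

Emit:
move_arm:
  plan:
    - [[0, 0, 0], [-0.055, 0.004, 0], -1]
    - [[0, 0, 0], [-0.11, 0.008, 0], -1]
    - [[0, 0, 0], [-0.165, 0.012, 0], -1]
    - [[0, 0, 0], [-0.22, 0.016, 0], -1]
    - [[0, 0, 0], [-0.265, 0.02, 0], -1]

```text
t: 8.38
eef_pos: [480.1, -343.5, 229.1]
tcp_rot: [3.142, 0.0, 1.526]
ft_force: [-0.1, -0.2, -1.0]
opening: 0.247
grip_force: 30.0
```

```bash
python3 - <<'E'
from h import *
st=readout.state();print(st['eef_pos'],st['ft_force'],st['opening'],st['grip_force'])
go([479,-376,27],1.527)
E
```

```text
[ 480.11186487 -343.53369278  229.07001277] [-0.08025848 -0.16673746 -1.01973362] 0.24696974309684655 30.00006206643775
shift m [-0.0324  0.0003  0.2021] turn [ 0.  0. -0.]
```

Emit:
move_arm:
  plan:
    - [[0, 0, 0], [-0.02, 0, 0.035], -1]
    - [[0, 0, 0], [-0.032, 0, 0.075], -1]
    - [[0, 0, 0], [-0.032, 0, 0.115], -1]
    - [[0, 0, 0], [-0.032, 0, 0.15], -1]
    - [[0, 0, 0], [-0.032, 0, 0.18], -1]

```text
t: 9.0
eef_pos: [478.9, -373.4, 47.8]
tcp_rot: [-3.141, -0.0, 1.527]
ft_force: [0.2, -0.5, -0.9]
opening: 0.243
grip_force: 30.0
```

Emit:
move_arm:
  plan:
    - [[0, 0, 0], [0, 0, 0.01], -1]
    - [[0, 0, 0], [0, 0, 0.016], -1]
    - [[0, 0, 0], [0, 0, 0.019], -1]
    - [[0, 0, 0], [0, 0, 0.021], -1]
    - [[0, 0, 0], [0, 0, 0.022], -1]

```text
t: 9.62
eef_pos: [479.8, -373.4, 27.1]
tcp_rot: [3.141, 0.001, 1.527]
ft_force: [0.0, 0.2, -0.9]
opening: 0.244
grip_force: 30.0
```

Emit:
move_arm:
  plan:
    - [[0, 0, 0], [0, 0, 0.0005], -1]
    - [[0, 0, 0], [0, 0, 0.001], -1]
    - [[0, 0, 0], [0, 0, 0.001], -1]
    - [[0, 0, 0], [0, 0, 0.0015], -1]
    - [[0, 0, 0], [0, 0, 0.0015], -1]

```text
t: 10.25
eef_pos: [479.8, -373.4, 26.5]
tcp_rot: [3.141, 0.001, 1.527]
ft_force: [-3.5, 2.8, 12.4]
opening: 0.243
grip_force: 30.0
```

Contact at 12 N, so the cover is seated. I release it.

Emit:
move_arm:
  plan:
    - [[0, 0, 0], [0, 0, 0], 0]
    - [[0, 0, 0], [0, 0, 0], 0.5]
    - [[0, 0, 0], [0, 0, 0], 1]
    - [[0, 0, 0], [0, 0, 0], 1]
    - [[0, 0, 0], [0, 0, 0], 1]

```text
t: 10.88
eef_pos: [479.6, -373.3, 25.1]
tcp_rot: [-3.142, 0.0, 1.527]
ft_force: [0.2, -0.2, 0.2]
opening: 0.712
grip_force: 0.0
```

Emit:
move_arm:
  plan:
    - [[0, 0, 0], [0, 0, 0], 1]
    - [[0, 0, 0], [0, 0, 0], 1]
    - [[0, 0, 0], [0, 0, -0.02], 1]
    - [[0, 0, 0], [0, 0, -0.06], 1]
    - [[0, 0, 0], [0, 0, -0.1], 1]

```text
t: 11.5
eef_pos: [479.5, -373.1, 126.1]
tcp_rot: [-3.141, -0.0, 1.527]
ft_force: [0.5, -0.1, 0.3]
opening: 1.001
grip_force: 0.0
```

Emit:
move_arm:
  plan:
    - [[0, 0, 0], [0.01, 0, -0.05], 1]
    - [[0, 0, 0], [0.05, 0, -0.1], 1]
    - [[0, 0, 0], [0.11, 0, -0.1], 1]
    - [[0, 0, 0], [0.17, 0, -0.1], 1]
    - [[0, 0, 0], [0.23, 0, -0.1], 1]

```text
t: 12.12
eef_pos: [489.4, -141.7, 225.4]
tcp_rot: [3.141, 0.0, 1.527]
ft_force: [0.6, -0.7, 0.0]
opening: 0.999
grip_force: 0.0
```

```bash
python3 - <<'E'
from h import *
st=readout.state();print(st['eef_pos'],st['ft_force'],st['opening'])
p=eyes.read_camera("side");t=eyes.read_camera("top")
for r in eyes.cut_out(p,"box_cover"):print(r["score"],r["uv"],onz(p,r["uv"],22))
for r in eyes.cut_out(t,"box_cover"):print(r["score"],r["uv"],onz(t,r["uv"],22))
a=p["img"][90:250,180:400,::-1];cv2.imwrite("pics/s4.png",cv2.resize(a,None,fx=3,fy=3,interpolation=cv2.INTER_CUBIC))
go([490,53,180],1.523)
E
```

```text
[ 489.37104897 -141.6970178   225.41415452] [ 0.5812212  -0.69394742  0.01922753] 0.9988667973743064
0.81 [290.8, 158.0] [ 469.45802475 -350.52794356]
0.43 [238.2, 147.3] [ 684.04803326 -345.51286077]
shift m [ 0.1956 -0.0079  0.0454] turn [0.  0.  0.4]
```

View pics/s4.png

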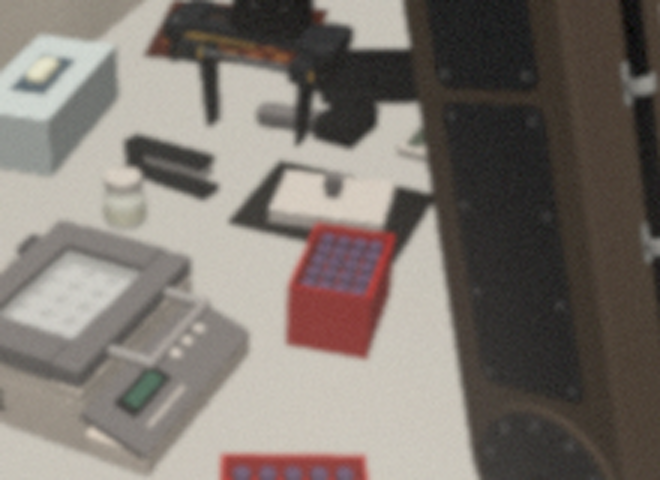

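The cover lies flat, knob up, on the mat (crop (330,198)). Next is the handle, with the fingers part-shut so the rear one fits between bar and lid.

Emit:
move_arm:
  plan:
    - [[0, 0, 0], [0.05, -0.002, 0], -0.16]
    - [[0, 0, 0], [0.1, -0.004, 0], -0.16]
    - [[0, 0, 0], [0.15, -0.006, 0.02], -0.16]
    - [[0, 0, 0], [0.195, -0.008, 0.05], -0.16]
    - [[0, 0, 0], [0.195, -0.008, 0.085], -0.16]

```text
t: 12.95
eef_pos: [490.7, 52.8, 139.5]
tcp_rot: [3.14, -0.0, 1.529]
ft_force: [0.4, 0.3, -0.8]
opening: 0.531
grip_force: 0.0
```

Emit:
move_arm:
  plan:
    - [[0, 0, 0], [0, 0, 0], -0.16]
    - [[0, 0, 0], [0, 0, 0], -0.16]
    - [[0, 0, 0], [0, 0, 0], -0.16]

```text
t: 13.32
eef_pos: [490.9, 50.9, 141.3]
tcp_rot: [3.139, 0.0, 1.526]
ft_force: [-0.2, 0.5, 0.7]
opening: 0.422
grip_force: 0.0
```

```bash
python3 - <<'E'
from h import *
st=readout.state();print(st['eef_pos'],st['ft_force'],st['opening'])
p=eyes.read_camera("side");H=np.array([490,52.5,100])
print((proj(p,H)-[180,130])*5,(proj(p,st['eef_pos'])-[180,130])*5)
a=p["img"][130:240,180:290,::-1];cv2.imwrite("pics/s5.png",cv2.resize(a,None,fx=5,fy=5,interpolation=cv2.INTER_CUBIC))
E
```

```text
[490.88004985  50.92651753 141.32376712] [-0.18195697  0.49298185  0.70461841] 0.4224682708243305
[295.30123387 347.97494628] [293.22338312 289.47417813]
```

View pics/s5.png

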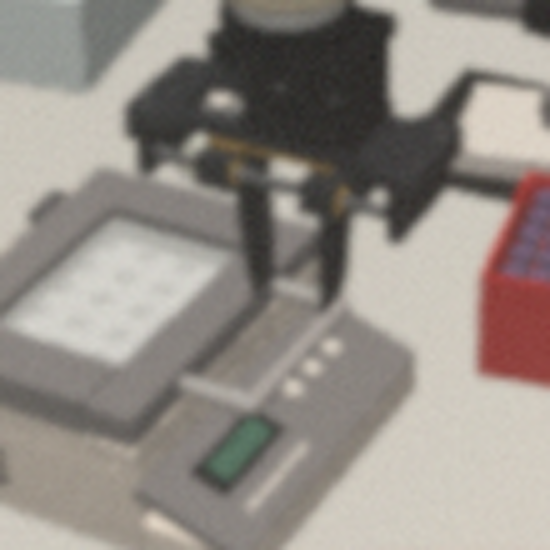

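The bar runs (253,400)–(345,308) in the crop, and the finger midpoint projects straight down onto its middle. I descend and grip.

Emit:
move_arm:
  plan:
    - [[0, 0, 0], [0.001, -0.001, 0.02], -0.16]
    - [[0, 0, 0], [0.001, -0.001, 0.038], -0.16]
    - [[0, 0, 0], [0.001, -0.001, 0.05], -0.16]
    - [[0, 0, 0], [0.001, -0.001, 0.06], -0.16]
    - [[0, 0, 0], [0.001, -0.001, 0.06], -0.16]

```text
t: 14.0
eef_pos: [489.1, 52.7, 79.8]
tcp_rot: [-3.141, 0.0, 1.527]
ft_force: [-0.6, 0.7, 0.2]
opening: 0.424
grip_force: 0.0
```

Emit:
move_arm:
  plan:
    - [[0, 0, 0], [0, 0, 0], -1]
    - [[0, 0, 0], [0, 0, 0], -1]
    - [[0, 0, 0], [0, 0, 0], -1]
    - [[0, 0, 0], [0, 0, 0], -1]
    - [[0, 0, 0], [0, 0, 0], -1]

```text
t: 14.62
eef_pos: [489.4, 52.7, 80.3]
tcp_rot: [3.141, -0.0, 1.527]
ft_force: [0.9, 0.4, 2.7]
opening: 0.117
grip_force: 30.0
```

Emit:
move_arm:
  plan:
    - [[0, 0, 0], [0, 0.0013, -0.0146], -1]
    - [[0, 0, 0], [0, 0.0037, -0.029], -1]
    - [[0, 0, 0], [0, 0.007, -0.0434], -1]
    - [[0, 0, 0], [0, 0.0115, -0.0574], -1]
    - [[0, 0, 0], [0, 0.0168, -0.071], -1]

```text
t: 15.25
eef_pos: [505.3, 51.6, 151.1]
tcp_rot: [-3.14, 0.001, 1.527]
ft_force: [0.5, -4.6, -2.9]
opening: 0.122
grip_force: 30.0
```

Emit:
move_arm:
  plan:
    - [[0, 0, 0], [0, 0.008, -0.0165], -1]
    - [[0, 0, 0], [0, 0.0174, -0.0323], -1]
    - [[0, 0, 0], [0, 0.028, -0.047], -1]
    - [[0, 0, 0], [0, 0.04, -0.061], -1]
    - [[0, 0, 0], [0, 0.053, -0.0738], -1]

```text
t: 15.88
eef_pos: [556.0, 48.8, 225.5]
tcp_rot: [-3.134, 0.002, 1.527]
ft_force: [-11.9, -5.2, 10.6]
opening: 0.119
grip_force: 30.1
```

Emit:
move_arm:
  plan:
    - [[0, 0, 0], [0, 0.0113, -0.0094], -1]
    - [[0, 0, 0], [0, 0.023, -0.018], -1]
    - [[0, 0, 0], [0, 0.0357, -0.0257], -1]
    - [[0, 0, 0], [0, 0.0454, -0.031], -1]
    - [[0, 0, 0], [0, 0.0454, -0.031], -1]

```text
t: 16.5
eef_pos: [603.9, 45.9, 257.4]
tcp_rot: [-3.141, 0.003, 1.527]
ft_force: [-8.7, -10.8, 13.0]
opening: 0.121
grip_force: 30.1
```

Emit:
move_arm:
  plan:
    - [[0, 0, 0], [0, 0, 0], -1]
    - [[0, 0, 0], [0, 0, 0], -1]
    - [[0, 0, 0], [0, 0, 0], -1]
    - [[0, 0, 0], [0, 0, 0], -1]
    - [[0, 0, 0], [0, 0, 0], -1]

```text
t: 17.12
eef_pos: [603.3, 45.9, 257.1]
tcp_rot: [-3.141, 0.003, 1.527]
ft_force: [-8.7, -11.3, 13.9]
opening: 0.117
grip_force: 30.1
```

```bash
python3 - <<'E'
from h import *
st=readout.state();print(st['eef_pos'],st['ft_force'],st['moment'],st['opening'],st['grip_force'])
p=eyes.read_camera("side")
H=np.array([584,48,276]);print((proj(p,H)-[120,60])*3)
a=p["img"][60:250,120:340,::-1];cv2.imwrite("pics/s6.png",cv2.resize(a,None,fx=3,fy=3,interpolation=cv2.INTER_CUBIC))
E
```

```text
[603.31276817  45.91890125 257.11853453] [ -8.65974247 -11.28192996  13.92029438] [-1.89192679  1.51477116 -0.26712608] 0.11689655848888725 30.12651890516281
[263.72923837 242.36774913]
```

View pics/s6.png

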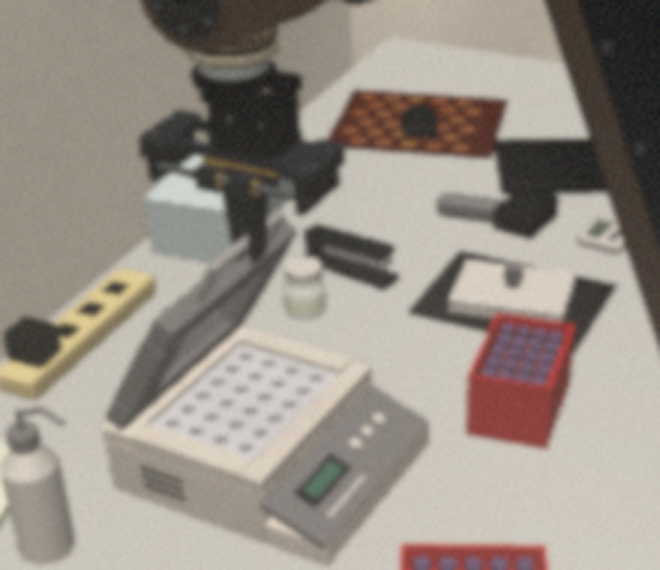

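The lid stands open at about 60° (grasp point 188 mm above the hinge line, 96 mm in front of it). The fingers hold the bar at (250,240), the cover is on the mat and the bystanders have not moved. I hand in.

```bash
python3 -c "
from h import *
print(env.job_done())"
```

```text
the job is handed in; nothing more can be done
None
```

I laid the cover flat, knob up, near the middle of the bench mat, and I handed in with the fingers still holding the incubator lid at about 60 degrees by my measurement. In the last pictures, what is in view stood where it was; the hand-in gave no verdict.

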